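# Load two specimen cassettes in the rotary stage and index it under the lens

### The arm

A 7-joint arm with a two-finger parallel gripper is mounted at the origin on the work surface. World frame = base frame: x ahead of the robot, y to its left, z up, the work surface at z = 0. Lengths are in m, angles in rad, forces in N, time in s.
With the tool pointing down it reaches from about 0.425 to 0.925 m from the base axis. Payload 6.8 kg.
Tool frame: the origin (TCP) lies midway between the tips of the shut fingers; the grasp point (between the pads) lies 19 mm behind it (r.grip_depth is the distance from the TCP to the grasp point, in m); z points along the fingers, y is the line along which they close (so a half turn about z gives the same grasp; the last joint's range is limited). The gripper opens to 85 mm and grips with 20 to 120 N. Pads are 22 mm wide; open, the fingers measure 114 mm over their backs; the gripper's body (76 mm by 85 mm) begins 54 mm behind the grasp point. The pads swing forward as they close: fully open they stand 13 mm farther back than shut.
Start: joints at [-1.377, 0.477, 0.022, 1.555, -0.011, 1.109, -0.083], TCP at [0.201, 0.645, 0.231] pointing down, gripper open.
Joint ranges: [-2.96, 2.96], [-0.34, 2.1], [-1.41, 1.46], [0.24, 2.44], [-1.37, 4.51], [0.17, 1.92], [-2.96, 2.96]. Speed limits (rad/s): [2.39, 2.39, 3.14, 3.14, 3.14, 3.14, 3.14].

### API

Orientations are given as a rotation vector (axis times angle).
In Python, from bench import telemetry, grab_frame, calibration, order, silhouettes, r gives the robot as it stands.
- The arm moves only by the tool apply_moves, never from a script. Its argument "moves" is a list of rows, each a list of 7 numbers: the turn, a rotation vector about the tool's x, y, z scaled (see below), then the shift along the tool's x, y, z scaled (see below), then the opening, from -1 (shut) to 1 (fully open). A call has exactly 8 rows; each row shifts and turns the commanded pose from where the row before left it, along the tool's axes as they then stand; what a row does not reach is not made up. The controller multiplies each number of a shift by 1000 mm and each number of a turn by 6 degrees. A row lasts 1/12 s, in which the tool goes at most 41.7 mm and 7.16 degrees, less where a joint would pass 70% of its speed; a pose out of reach is approached as far as the arm can. A call with a number of a shift or a turn outside -1 to 1 is refused whole. A call with a gripper value outside its range is refused whole. The fingers move at their own pace and stop on an object; "grip_force" is the grip in N (left out, the last holds). Time passes only in rows, so rows that do not move let the fingers close, or fill a call up. It gives the time, the measured TCP pose, the force, the opening and the grip force at its end, in the units of the state.
- telemetry.get_obs(): the state, without advancing time (a new reading comes with each control period).
- grab_frame(name): name is "side" or "top"; returns the picture (480x640x3 uint8, blue, green, red); there is no depth.
- calibration(name): a dict with "fx", "fy", "cx", "cy" (pixels), "k1" (the pictures are not rectified: a ray, as slopes to the right and down, at radius r is drawn at 1 + k1 r^2 times it, then the intrinsics apply), "world_from_camera" (4x4, takes a point from camera to world coordinates). Camera axes: x right, y down, z forward; pixel columns grow to the right and rows downward; lengths in m; the calibration is good to about 2 mm. A picture is of the moment at which its call begins. calibration takes no time and is no camera call.
- order.hand_in(): hands the job in; it is judged then, once.
Trained networks look in the newest picture that a camera, given by its name, has taken for a name from the list of things; names that differ only in an ending like _2 or _b are one class to them, and where a whole thing is asked for, a point or a joint stands for the part that bears it (a point fixed in the world has none). Each returns a list of dicts, best first, with "p" (0 to 1); they miss things now and then, are a little off and sometimes report something else, mostly with a low value. They report only what shows in the picture. A call takes as long as a camera call. They do not tell look-alikes from the thing itself.
- silhouettes(thing, camera): "mask" (480x640 bool, what is visible of it) and "extent" ([centre column, centre row, width, height] in pixels, round what is visible of it).
The state is a dict: "clock": time; "joints": joint angles; "qvel": joint speeds; "tau": joint torques, N m; "tcp_pos": TCP position; "orientation": TCP orientation; "contact_force": force on the tool from outside, world axes, zero at the start; "moment": the same for the moment, N m; "grip_width": finger opening in m; "gripper_force": force on a finger pad.
Only numpy, scipy, OpenCV 4.12 (cv2) and the standard library are available. Lean on these libraries where they do the work, as an engineer would, in place of code of your own. Each camera call takes 0.05 s, during which the arm holds its last target. There are 200 camera calls.

### The job

Lay the blue cassette flat in the blue bay and the orange cassette flat in the orange bay of the rotary stage, each fully down with its yellow tab in the gap at the outer end of its bay, like the white ones already there. Then, with both loaded, turn the stage counter-clockwise (seen from above) by its red knob to the next click, a quarter turn, so that the blue cassette stands under the microscope lens. Do not knock the microscope, and leave the bottle, screwdriver and notebook where they are.

Things in the scene. Friction and masses are not known exactly. Their poses are not given: they have to be found in the camera images.
- cassette_blue: loose blue specimen cassette: a block 80 mm long (its x), 46 mm wide (its y), 32 mm high with a dark glass window on top and one yellow tab (16 mm wide, 10 mm high, at the bottom) sticking 16 mm out of one end; about 0.14 kg. Origin: centre of the block's underside; +x points to the tab, z up. Lies flat on the bench at varying yaw; grasp it across its width. It belongs in the blue bay.
- cassette_orange: loose orange specimen cassette: a block 80 mm long (its x), 46 mm wide (its y), 32 mm high with a dark glass window on top and one yellow tab (16 mm wide, 10 mm high, at the bottom) sticking 16 mm out of one end; about 0.14 kg. Origin: centre of the block's underside; +x points to the tab, z up. Lies flat on the bench at varying yaw; grasp it across its width. It belongs in the orange bay.
- tab_blue (a point): end of the blue cassette's tab, at the height of its underside, 56 mm from the cassette's origin
- tab_orange (a point): end of the orange cassette's tab, at the height of its underside, 56 mm from the cassette's origin
- bay_blue (a point): centre of the blue bay's floor on the turntable, 44 mm above the bench, 81 mm from the hub (the bay nearest the robot at the start). Bay: blue walls 8 mm high, 5 mm thick, 86 x 52 mm inside (3 mm play all round), long side along the line from the hub outward. Its outer end wall has a 22 mm gap for the tab: the cassette lies flat only with its tab outward.
- bay_orange (a point): centre of the orange bay's floor on the turntable, 44 mm above the bench, 81 mm from the hub (the bay on the robot's left at the start). Bay: orange walls 8 mm high, 5 mm thick, 86 x 52 mm inside (3 mm play all round), long side along the line from the hub outward. Its outer end wall has a 22 mm gap for the tab: the cassette lies flat only with its tab outward.
- notch_blue (a point): where the tab's end lies when the blue cassette is home: 56 mm outward from the centre of the blue bay, floor height
- notch_orange (a point): where the tab's end lies when the orange cassette is home: 56 mm outward from the centre of the orange bay, floor height
- hub (a point): centre of the turntable, on its axis, at floor height (44 mm above the bench). The turntable is a grey disc of 300 mm diameter and 12 mm thickness with four bays at quarter turns; the other two bays hold fixed white cassettes.
- knob_top (a point): top of the red indexing knob: an upright round post of 16 mm diameter, 50 mm tall (its top 94 mm above the bench), 135 mm from the hub, fixed on the turntable between the orange bay and the bay farthest from the robot. Push it or hold it from above to turn the table.
- turntable (a joint): turntable angle: 0 at the start, grows counter-clockwise seen from above, a spring detent every 1.571 rad (a quarter turn). Leaving a click takes about 4 N at the knob; between clicks it turns with about 1 N; within about 0.08 rad of a click it pulls itself in.
- lens (a point): tip of the microscope's steel objective, 98 mm above the bench, over the bay on the robot's right
- microscope: fixed microscope on the stage's right. Origin on the bench under the turntable axis. In its axes (mm): objective at y -81, 40 wide, 52 wide from 200 up; black head 70 wide in x, y -60 to -330, heights 310 to 370, red camera on it up to 420; column 70 square at y -295.
- oil_bottle: bystander: amber bottle, 48 mm diameter, 100 mm high; origin at its underside
- driver: bystander: screwdriver, 170 mm long, lying; origin at its underside, handle to its -x
- notebook: bystander: blue notebook 150 x 210 x 14 mm lying flat; origin at its underside
Mind the look-alikes: they are no part of the job. Several things have the shape of the cassette_orange; the one meant has the colours described above.

How it is judged:
By the outcome, as a careful person would: the job done as asked, in the order asked, and still so for the second after the job is handed in, with the robot touching nothing.
It also fails if it takes over 62 s, if anything falls off the work surface, if the arm or the gripper's body presses on something with over 40 N, if the wrist force passes 120 N, or if a joint passes its speed limit or range.

## Working session

There is one attempt and no reset: what is moved stays moved. The work goes in short steps, Python scripts to look and compute and a tool call to move; the robot and the scene stay as the last step left them, time stands still between calls to the robot, and variables do not carry over. Pictures are saved under pics/ and viewed, at most 10 in all, crops included, and the job is handed in when it is done.

Besides the shell and the picture viewer there is one more tool, called after "Request:" as name(argument=value, ...) on one line, values as JSON. apply_moves: Moves the arm, as the interface text tells. Its arguments: {"type":"object","properties":{"moves":{"type":"array"},"grip_force":{"type":"number"}},"required":["moves"]}

```bash
ls; mkdir -p pics
python3 - <<'E'
from bench import telemetry, grab_frame, calibration, r
import cv2
o=telemetry.get_obs(); print(o)
for c in("top","side"):
    cv2.imwrite(f"pics/{c}0.png",grab_frame(c)); print(c,calibration(c))
print([a for a in dir(r) if a[0]!='_'])
E
```

```text
pics
{'clock': 0.0, 'joints': array([-1.37708983,  0.47778823,  0.02235626,  1.55647164, -0.01147906,
        1.10929142, -0.08311084]), 'qvel': array([ 5.86928140e-05,  4.75129435e-04,  4.89342599e-04, -1.26638697e-03,
       -3.88643367e-05, -6.99994036e-04,  7.78743955e-04]), 'tau': array([-9.55179858e-04, -5.96449149e+01,  1.60750654e+00, -2.81188291e+01,
        1.24793197e-02,  9.43943218e-03,  1.23641402e-05]), 'tcp_pos': array([0.20049329, 0.64390897, 0.23032548]), 'orientation': array([-4.72253955e-01, -3.10577822e+00,  2.86925786e-03]), 'contact_force': array([-0.32358096, -0.1023463 , -0.47397655]), 'moment': array([-0.02004037,  0.02053016, -0.01051767]), 'gripper_force': 0.0, 'grip_width': 0.08564876205121306}
top {'fx': 620.5416264109273, 'fy': 620.5416264109273, 'cx': 328.90043832188076, 'cy': 239.18811314242583, 'k1': -0.1274598824390079, 'world_from_camera': array([[-0.02135213, -0.99389708,  0.10822515,  0.36204921],
       [-0.99961535,  0.01930705, -0.01990939,  0.0478755 ],
       [ 0.01769838, -0.10860863, -0.99392703,  1.46248887],
       [ 0.        ,  0.        ,  0.        ,  1.        ]])}
side {'fx': 526.2081076552278, 'fy': 526.2081076552278, 'cx': 321.72506042232294, 'cy': 245.76372290287, 'k1': -0.1382969605350971, 'world_from_camera': array([[ 0.84062537, -0.39439289,  0.37121858,  0.06471453],
       [-0.54157049, -0.62105385,  0.5665629 , -0.64894753],
       [ 0.00709835, -0.67730818, -0.73566517,  0.97295522],
       [ 0.        ,  0.        ,  0.        ,  1.        ]])}
['Unreachable', 'grip_depth']
```

View pics/top0.png

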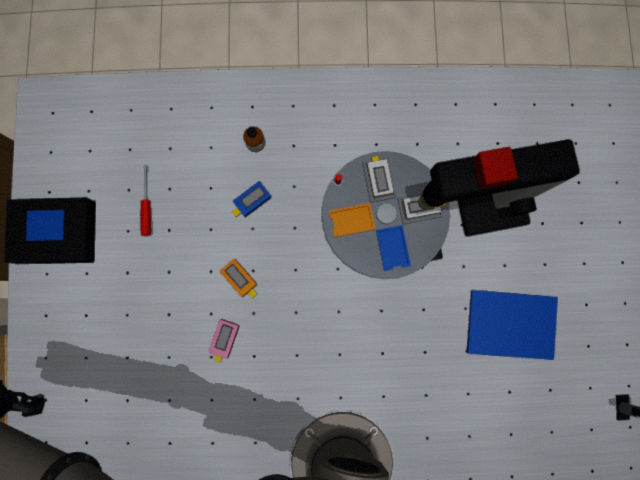

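View pics/side0.png

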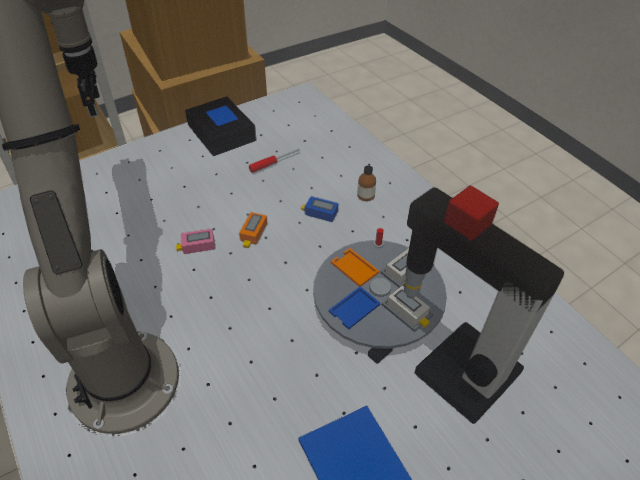

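The top view shows the blue cassette at (252,199) with its tab at (236,212). The orange one is at (239,278) with its tab at (253,294), and the pink look-alike is at (224,339). The hub is at (387,213) and the knob at (338,178). The side view agrees: blue (321,209), orange (254,228), hub (380,287), knob (380,237).

```bash
cat > h.py <<'E'
import numpy as np, cv2
from scipy.optimize import minimize
from bench import telemetry, grab_frame, calibration, silhouettes
CAL={c:calibration(c) for c in("top","side")}
def proj(P,c):
    k=CAL[c]; P=np.atleast_2d(P); T=np.linalg.inv(k["world_from_camera"])
    q=P@T[:3,:3].T+T[:3,3]; s=q[:,:2]/q[:,2:]; s=s*(1+k["k1"]*(s**2).sum(1,keepdims=True))
    return s*[k["fx"],k["fy"]]+[k["cx"],k["cy"]]
def unproj(uv,c,z):
    k=CAL[c]; K=np.array([[k["fx"],0,k["cx"]],[0,k["fy"],k["cy"]],[0,0,1]])
    s=cv2.undistortPoints(np.array(uv,float).reshape(-1,1,2),K,np.array([k["k1"],0,0,0,0]),None,None).reshape(-1,2)
    # cv2 and ours share the same radial model
    W=k["world_from_camera"]; d=np.c_[s,np.ones(len(s))]@W[:3,:3].T
    return W[:3,3]+d*((z-W[2,3])/d[:,2])[:,None]
def rot(a): return np.array([[np.cos(a),-np.sin(a)],[np.sin(a),np.cos(a)]])
def box(x0,x1,y0,y1,z0,z1): return np.array([[x,y,z] for x in(x0,x1) for y in(y0,y1) for z in(z0,z1)])
BLOCK=box(-.04,.04,-.023,.023,0,.032); TAB=box(.04,.056,-.008,.008,0,.010)
def place(B,x,y,a,z=0): return np.c_[B[:,:2]@rot(a).T+[x,y],B[:,2]+z]
S=8
def render(parts,c,shape=(480,640),roi=None):
    u0,v0,w,h=roi; m=np.zeros((h*S,w*S),np.uint8)
    for B in parts:
        p=(proj(B,c)-[u0-.5,v0-.5])*S
        cv2.fillConvexPoly(m,cv2.convexHull(np.round(p).astype(np.int32)),1)
    return cv2.resize(m.astype(np.float32),(w,h),interpolation=cv2.INTER_AREA)
def fit(masks,parts,p0,z=0):
    rois={}
    for c,m in masks.items():
        v,u=np.nonzero(m); rois[c]=(u.min()-8,v.min()-8,np.ptp(u)+17,np.ptp(v)+17)
    def cost(p):
        t=0
        for c,m in masks.items():
            u,v,w,h=rois[c]; M=m[v:v+h,u:u+w].astype(np.float32)
            R=render([place(B,p[0],p[1],p[2],z) for B in parts],c,roi=rois[c])
            t+=1-np.minimum(M,R).sum()/np.maximum(M,R).sum()
        return t
    s=np.array([[0,0,0],[.008,0,0],[0,.008,0],[0,0,.15]])
    r=minimize(cost,p0,method="Nelder-Mead",options=dict(initial_simplex=p0+s,xatol=1e-4,fatol=1e-4))
    return r.x,r.fun/len(masks)
def pick(thing,c,uv):
    L=silhouettes(thing,c); L=[d for d in L if np.hypot(d["extent"][0]-uv[0],d["extent"][1]-uv[1])<15]
    return np.array(L[0]["mask"]) if L else None
E
python3 - <<'E'
from h import *
im={c:grab_frame(c) for c in CAL}
for n,tt,ts,tab in(("blue",(252,199),(321,209),(236,212)),("orange",(239,278),(254,228),(253,294))):
    ms={c:pick("cassette_"+n,c,uv) for c,uv in(("top",tt),("side",ts))}
    print(n,{c:(None if m is None else int(m.sum())) for c,m in ms.items()})
    a,b=unproj([tt,tab],"top",.02)[:,:2]; d=b-a; p0=np.array([*a,np.arctan2(d[1],d[0])])
    ms={c:m for c,m in ms.items() if m is not None}
    print("both",fit(ms,[BLOCK,TAB],p0))
    for c in ms: print(c,fit({c:ms[c]},[BLOCK,TAB],p0))
# bays
hub=unproj([(387,213)],"top",.044)[0,:2]; print("hub0",hub)
BAY=box(-.048,.048,-.031,.031,0,.008)
for n,lo,hi,ut in(("blue",(100,120,60),(125,255,255),(393,249)),("orange",(8,150,100),(24,255,255),(352,220))):
    ms={}
    g=unproj([ut],"top",.044)[0]; 
    for c in im:
        m=cv2.inRange(cv2.cvtColor(im[c],cv2.COLOR_BGR2HSV),lo,hi); q=proj(g,c)[0]
        k,l=cv2.connectedComponents(m); i=l[int(q[1]),int(q[0])]; ms[c]=(l==i) if i else None
        print(n,c,None if ms[c] is None else int(ms[c].sum()))
    d=g[:2]-hub; p0=np.array([*g[:2],np.arctan2(d[1],d[0])])
    ms={c:m for c,m in ms.items() if m is not None}
    f=fit(ms,[BAY],p0,.044); print("both",f, "hub",f[0][:2]-.081*np.array([np.cos(f[0][2]),np.sin(f[0][2])]))
    for c in ms: print(c,fit({c:ms[c]},[BAY],p0,.044))
# disc
ca=np.linspace(0,2*np.pi,60); D=np.c_[.15*np.cos(ca),.15*np.sin(ca)]; D=np.r_[np.c_[D,0*ca-.012],np.c_[D,0*ca]]
for c in im:
    L=silhouettes("turntable",c); print(c,[(d["p"],d["extent"]) for d in L])
    if L: print(fit({c:np.array(L[0]["mask"])},[D],np.array([*hub,0]),.044))
h=cv2.cvtColor(im["top"],cv2.COLOR_BGR2HSV); m=((h[...,0]<6)|(h[...,0]>174))&(h[...,1]>150)&(h[...,2]>60)
m[:, :325]=0; m[:,352:]=0; m[:165]=0;m[190:]=0; v,u=np.nonzero(m); print("knob",unproj([(u.mean(),v.mean())],"top",.09))
E
```

```text
blue {'top': 828, 'side': 600}
both (array([0.61862895, 0.1989551 , 2.19674689]), np.float64(0.10711738467216492))
top (array([0.61923655, 0.1978752 , 2.206864  ]), np.float64(0.06554073095321655))
side (array([0.61755485, 0.20281298, 2.11516111]), np.float64(0.12647998332977295))
orange {'top': 764, 'side': 662}
both (array([ 0.43295217,  0.23313173, -2.41873956]), np.float64(0.11695551872253418))
top (array([ 0.43253765,  0.23115958, -2.43019093]), np.float64(0.0861329436302185))
side (array([ 0.43354514,  0.23667256, -2.42606642]), np.float64(0.08616352081298828))
hub0 [ 0.57492694 -0.11648556]
blue top 1122
blue side 1097
both (array([ 0.49403232, -0.12609922, -2.96910637]), np.float64(0.06251385807991028)) hub [ 0.57383037 -0.11219701]
top (array([ 0.49435456, -0.12728931, -2.96759083]), np.float64(0.04297059774398804))
side (array([ 0.49366065, -0.12479561, -2.97027384]), np.float64(0.04744899272918701))
orange top 1081
orange side 891
both (array([ 0.56031253, -0.03277777,  1.74322988]), np.float64(0.07699579000473022)) hub [ 0.57421054 -0.11257655]
top (array([ 0.56044461, -0.03388747,  1.74020245]), np.float64(0.05745351314544678))
side (array([ 0.56022411, -0.0306135 ,  1.73731821]), np.float64(0.07749080657958984))
top [(0.96, [384.9, 214.4, 132.5, 124.7])]
(array([ 0.57391495, -0.11273404, -0.0395    ]), np.float64(0.060790836811065674))
side [(0.83, [381.2, 292.6, 137.7, 122.1])]
(array([ 0.57306347, -0.1107606 ,  0.1107609 ]), np.float64(0.10509735345840454))
knob [[ 0.65129227 -0.00311523  0.09      ]]
```

Request:
apply_moves(moves=[[0,0,0,-0.033,-0.019,0,1],[0,0,0,-0.033,-0.019,0,1],[0,0,0,-0.033,-0.019,0,1],[0,0,0,-0.033,-0.019,0,1],[0,0,0,-0.033,-0.019,0,1],[0,0,0,-0.033,-0.019,0,1],[0,0,0,-0.033,-0.019,0,1],[0,0,0,-0.033,-0.019,0,1]], grip_force=40)

```text
clock: 1.17
tcp_pos: [0.4086, 0.4194, 0.2316]
orientation: [0.472, 3.106, 0.001]
contact_force: [0.2, 0.7, -1.1]
grip_width: 0.0855
gripper_force: 0.0
```

Request:
apply_moves(moves=[[0,0,0,-0.033,-0.019,0,1],[0,0,0,-0.033,-0.019,0,1],[0,0,0,-0.033,-0.019,0,1],[0,0,0,-0.033,-0.019,0,1],[0,0,0,-0.033,-0.019,0,1],[0,0,0,-0.033,-0.019,0,1],[0,0,0,-0.033,-0.019,0,1],[0,0,0,-0.033,-0.019,0,1]])

```text
clock: 1.83
tcp_pos: [0.6155, 0.1958, 0.2316]
orientation: [0.472, 3.106, 0.001]
contact_force: [1.0, 0.5, -0.2]
grip_width: 0.0854
gripper_force: 0.0
```

Request:
apply_moves(moves=[[0,0,0.9,0,0,0.01,1],[0,0,0.9,0,0,0.015,1],[0,0,0.9,0,0,0.015,1],[0,0,0.9,0,0,0.015,1],[0,0,0.9,0,0,0.015,1],[0,0,0.9,0,0,0.015,1],[0,0,0.74,0,0,0.015,1],[0,0,0,0,0,0,1]])

```text
clock: 2.5
tcp_pos: [0.6124, 0.1971, 0.1283]
orientation: [-1.431, -2.793, 0.006]
contact_force: [-0.9, 0.2, -0.3]
grip_width: 0.0853
gripper_force: 0.0
```

```bash
cat >> h.py <<'E'
from scipy.spatial.transform import Rotation as Ro
def go(x,y,z,psi):
    o=telemetry.get_obs(); R=Ro.from_rotvec(o["orientation"]).as_matrix()
    d=R.T@(np.array([x,y,z])-o["tcp_pos"])
    T=np.array([[np.cos(psi),np.sin(psi),0],[np.sin(psi),-np.cos(psi),0],[0,0,-1]])
    w=np.degrees(Ro.from_matrix(R.T@T).as_rotvec())/6
    print("clock",round(o["clock"],2),"tcp",o["tcp_pos"].round(4),"psi",round(np.arctan2(R[1,0],R[0,0]),3),"F",o["contact_force"].round(1),"grip",round(o["grip_width"],4),o["gripper_force"])
    print("tool shift",d.round(4),"turn units",w.round(2),"q",o["joints"].round(2))
E
python3 -c "
from h import *
go(.6187,.1985,.008,2.20)"
```

```text
clock 2.5 tcp [0.6124 0.1971 0.1283] psi 2.195 F [-0.9  0.2 -0.3] grip 0.0853 0.0
tool shift [-0.0027  0.0066  0.1202] turn units [-0.05 -0.01 -0.05] q [-0.65  0.55  0.33  1.74 -0.22  0.89  0.4 ]
```

Request:
apply_moves(moves=[[0,0,0,-0.0027,0.0066,0.01,1],[0,0,0,0,0,0.025,1],[0,0,0,0,0,0.025,1],[0,0,0,0,0,0.025,1],[0,0,0,0,0,0.02,1],[0,0,0,0,0,0.014,1],[0,0,0,0,0,0,1],[0,0,0,0,0,0,-1]])

```text
clock: 3.17
tcp_pos: [0.6218, 0.199, 0.0124]
orientation: [-1.428, -2.798, -0.0]
contact_force: [-0.0, 0.7, 0.6]
grip_width: 0.0754
gripper_force: 0.0
```

Request:
apply_moves(moves=[[0,0,0,0,0,0,-1],[0,0,0,0,0,0,-1],[0,0,0,0,0,0,-1],[0,0,0,0,0,0,-1],[0,0,0,0,0,0,-1],[0,0,0,0,0,0,-1],[0,0,0,0,0,0,-1],[0,0,0,0,0,0,-1]])

```text
clock: 3.83
tcp_pos: [0.6226, 0.1993, 0.0141]
orientation: [1.429, 2.796, 0.003]
contact_force: [-1.5, -0.4, 6.2]
grip_width: 0.0451
gripper_force: 42.6
```

```bash
python3 -c "
from h import *
go(.6187,.1985,.128,2.20)
cv2.imwrite('pics/s1.png',cv2.resize(grab_frame('side')[150:270,240:400],(800,600),interpolation=cv2.INTER_CUBIC))"
```

```text
clock 3.83 tcp [0.6226 0.1993 0.0141] psi 2.197 F [-1.5 -0.4  6.2] grip 0.0451 42.634719014167786
tool shift [ 0.0016 -0.0033 -0.1139] turn units [ 0.03  0.01 -0.03] q [-0.6   0.71  0.27  1.77 -0.28  0.7   0.45]
```

View pics/s1.png

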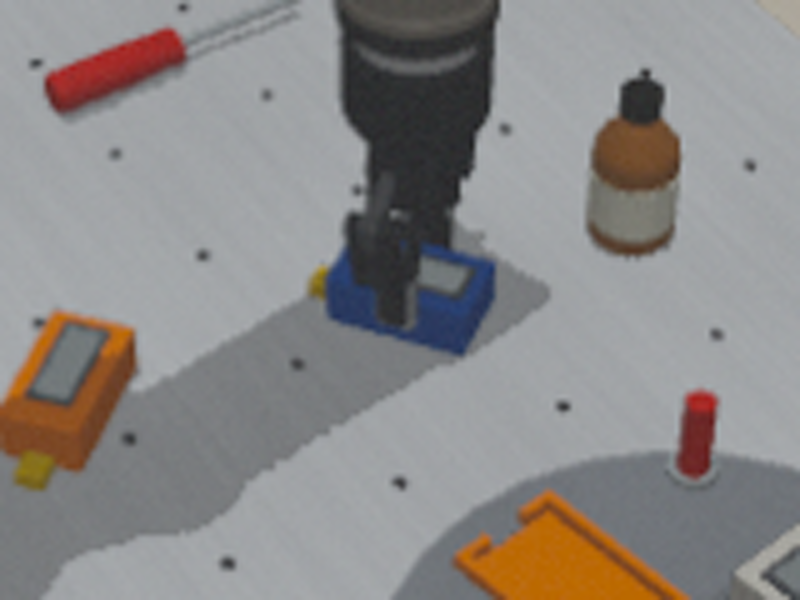

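The blue cassette is held across its width, with the fingertips about 10 mm above its underside. In the crop the tab is at (318,282) and the knob at (700,440). Next I lift it and turn it.

Request:
apply_moves(moves=[[0,0,0,0,0,-0.01,-1],[0,0,0,0,0,-0.025,-1],[0,0,-0.95,0,0,-0.025,-1],[0,0,-0.95,0,0,-0.025,-1],[0,0,-0.95,0,0,-0.025,-1],[0,0,-0.95,0,0,-0.02,-1],[0,0,-0.95,0,0,-0.02,-1],[0,0,-0.95,0,0,0,-1]], grip_force=50)

```text
clock: 4.55
tcp_pos: [0.6237, 0.1995, 0.1678]
orientation: [0.536, 3.089, 0.006]
contact_force: [1.4, 0.0, -0.7]
grip_width: 0.0449
gripper_force: 53.0
```

Request:
apply_moves(moves=[[0,0,-0.95,0,0,0,-1],[0,0,-0.95,0,0,0,-1],[0,0,-0.95,0,0,0,-1],[0,0,-0.95,0,0,0,-1],[0,0,-0.95,0,0,0,-1],[0,0,-0.2,0,0,0,-1],[0,0,0,0,0,0,-1],[0,0,0,0,0,0,-1]])

```text
clock: 5.22
tcp_pos: [0.6213, 0.1988, 0.1626]
orientation: [-0.263, 3.13, -0.0]
contact_force: [-0.3, -0.1, -1.5]
grip_width: 0.0449
gripper_force: 52.9
```

```bash
python3 -c "
from h import *
go(.494,-.126,.16,3.314)"
```

```text
clock 5.22 tcp [0.6213 0.1988 0.1626] psi -2.974 F [-0.3 -0.1 -1.5] grip 0.0449 52.89940416812897
tool shift [ 0.1797 -0.299   0.0026] turn units [-0.    0.   -0.05] q [-0.45  0.51  0.06  1.68 -0.04  0.96  1.36]
```

Request:
apply_moves(moves=[[0,0,0,0.015,-0.025,0,-1],[0,0,0,0.015,-0.025,0,-1],[0,0,0,0.015,-0.025,0,-1],[0,0,0,0.015,-0.025,0,-1],[0,0,0,0.015,-0.025,0,-1],[0,0,0,0.015,-0.025,0,-1],[0,0,0,0.015,-0.025,0,-1],[0,0,0,0.015,-0.025,0,-1]])

```text
clock: 5.88
tcp_pos: [0.5363, -0.0197, 0.1626]
orientation: [-0.264, 3.13, 0.0]
contact_force: [1.6, -0.9, -1.7]
grip_width: 0.045
gripper_force: 52.9
```

Request:
apply_moves(moves=[[0,0,0,0.015,-0.025,0,-1],[0,0,0,0.015,-0.025,0,-1],[0,0,0,0.015,-0.025,0,-1],[0,0,0,0.015,-0.024,0,-1],[0,0,0,0,0,0.02,-1],[0,0,0,0,0,0.02,-1],[0,0,0,0,0,0.015,-1],[0,0,0,0,0,0,-1]])

```text
clock: 6.55
tcp_pos: [0.4926, -0.126, 0.105]
orientation: [0.264, -3.126, -0.001]
contact_force: [-0.8, -0.0, -2.0]
grip_width: 0.045
gripper_force: 52.8
```

```bash
python3 -c "
from h import *
go(.494,-.126,.06,3.314)
a=grab_frame('side')[220:370,270:470]; b=grab_frame('top')[180:300,310:470]
cv2.imwrite('pics/s2.png',np.hstack([cv2.resize(a,(400,300),interpolation=2),cv2.resize(b,(400,300),interpolation=2)]))"
```

```text
clock 6.55 tcp [ 0.4926 -0.126   0.105 ] psi -2.973 F [-0.8 -0.  -2. ] grip 0.045 52.843254804611206
tool shift [-0.0016 -0.0003  0.045 ] turn units [ 0.01 -0.04 -0.04] q [ 0.01  0.38  0.14  2.07 -0.08  0.71  1.94]
```

View pics/s2.png

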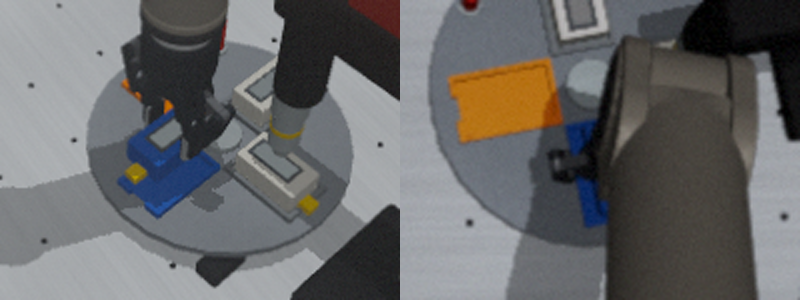

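The crops show the cassette level above the blue bay. Its tab is at about (337,306) in the side view, pointing outward; the arm hides the top view. I'll measure the tab against the bay in the side camera.

```bash
cat >> h.py <<'E'
def tabpos(uv,yaw,zu,c="side",rad=25):
    """cassette origin from the yellow tab in camera c, underside height zu"""
    im=cv2.cvtColor(grab_frame(c),cv2.COLOR_BGR2HSV); m=cv2.inRange(im,(21,130,60),(34,255,255))
    k,l,st,ce=cv2.connectedComponentsWithStats(m); 
    i=min((i for i in range(1,k) if st[i,4]>8),key=lambda i:np.hypot(*(ce[i]-uv)))
    t=ce[i]; p=unproj([t],c,zu+.005)[0,:2]-.048*np.array([np.cos(yaw),np.sin(yaw)])
    for _ in range(5):
        roi=(int(t[0])-25,int(t[1])-25,50,50); M=render([place(TAB,*p,yaw,zu)],c,roi=roi)
        v,u=np.mgrid[0:50,0:50]; q=np.array([(u*M).sum(),(v*M).sum()])/M.sum()+roi[:2]
        d=unproj([t],c,zu+.005)-unproj([q],c,zu+.005); p=p+d[0,:2]
    print("tab px",t.round(1),"area",st[i,4],"rendered",M.sum().round(1)); return p
E
python3 -c "
from h import *
o=telemetry.get_obs(); R=Ro.from_rotvec(o['orientation']).as_matrix(); yaw=np.arctan2(R[1,0],R[0,0])
p=tabpos((337,306),yaw,o['tcp_pos'][2]-.0141); print('cass(side)',p, 'minus tcp in tool', R[:2,:2].T@(p-o['tcp_pos'][:2]),'minus bay(side)',R[:2,:2].T@(p-[.49366,-.1248]))"
```

```text
tab px [338.4 305.1] area 65 rendered 83.5
cass(side) [ 0.4927861  -0.12446721] minus tcp in tool [0.00147411 0.00197302] minus bay(side) [0.00080532 0.0004753 ]
```

Request:
apply_moves(moves=[[0,0,0,-0.001,0,0.012,-1],[0,0,0,0,0,0.012,-1],[0,0,0,0,0,0.006,-1],[0,0,0,0,0,0.005,-1],[0,0,0,0,0,0.004,-1],[0,0,0,0,0,0.003,-1],[0,0,0,0,0,0.002,-1],[0,0,0,0,0,0,-1]])

```text
clock: 7.37
tcp_pos: [0.4956, -0.126, 0.0632]
orientation: [0.267, -3.13, -0.0]
contact_force: [1.1, -1.3, -2.0]
grip_width: 0.0448
gripper_force: 52.9
```

```bash
python3 -c "
from h import *
go(.494,-.126,.058,3.314)"
```

```text
clock 7.37 tcp [ 0.4956 -0.126   0.0632] psi -2.971 F [ 1.1 -1.3 -2. ] grip 0.0448 52.9366672039032
tool shift [0.0016 0.0003 0.0052] turn units [ 0.   -0.   -0.02] q [ 0.03  0.45  0.12  2.08 -0.09  0.61  1.96]
```

Request:
apply_moves(moves=[[0,0,0,0.002,0,0,-1],[0,0,0,0,0,0.001,-1],[0,0,0,0,0,0.001,-1],[0,0,0,0,0,0.001,-1],[0,0,0,0,0,0.001,-1],[0,0,0,0,0,0.001,-1],[0,0,0,0,0,0,-1],[0,0,0,0,0,0,-1]])

```text
clock: 8.03
tcp_pos: [0.4937, -0.1264, 0.0582]
orientation: [0.267, -3.13, -0.0]
contact_force: [-0.4, -1.3, -1.1]
grip_width: 0.0451
gripper_force: 52.9
```

```bash
python3 -c "
from h import *
go(.494,-.126,.058,3.314)
o=telemetry.get_obs(); R=Ro.from_rotvec(o['orientation']).as_matrix(); yaw=np.arctan2(R[1,0],R[0,0])
p=tabpos((337,320),yaw,o['tcp_pos'][2]-.0141); print('minus bay(side)',R[:2,:2].T@(p-[.49366,-.1248]))"
```

```text
clock 8.03 tcp [ 0.4937 -0.1264  0.0582] psi -2.971 F [-0.4 -1.3 -1.1] grip 0.0451 52.90846288204193
tool shift [-0.0004  0.0003  0.0002] turn units [ 0.   -0.   -0.02] q [ 0.03  0.46  0.12  2.09 -0.09  0.6   1.96]
tab px [337.5 319.1] area 64 rendered 77.1
minus bay(side) [0.00184712 0.00023812]
```

Request:
apply_moves(moves=[[0,0,0,-0.0005,0,0.001,-1],[0,0,0,0,0,0.001,-1],[0,0,0,0,0,0,-1],[0,0,0,0,0,0,0.4],[0,0,0,0,0,0,0.7],[0,0,0,0,0,0,0.7],[0,0,0,0,0,0,0.7],[0,0,0,0,0,0,0.7]])

```text
clock: 8.75
tcp_pos: [0.4942, -0.1263, 0.0561]
orientation: [0.268, -3.13, -0.0]
contact_force: [0.5, -0.3, -0.5]
grip_width: 0.0724
gripper_force: 0.0
```

Request:
apply_moves(moves=[[0,0,0,0,0,-0.01,0.7],[0,0,0,0,0,-0.02,0.7],[0,0,0,0,0,-0.03,1],[0,0,0,0,0,-0.03,1],[0,0,0,-0.01,0.03,-0.02,1],[0,0,0,-0.01,0.03,0,1],[0,0,0,-0.01,0.03,0,1],[0,0,0,-0.01,0.03,0,1]])

```text
clock: 9.42
tcp_pos: [0.5136, -0.0001, 0.1677]
orientation: [-0.266, 3.128, 0.0]
contact_force: [0.7, 0.4, -0.7]
grip_width: 0.0853
gripper_force: 0.0
```

```bash
python3 -c "
from h import *
go(.433,.2345,.16,3.863)
p=tabpos((337,320),-2.97,.044); R=rot(-2.97); print('minus bay(side)',R.T@(p-[.49366,-.1248]))
a=grab_frame('side')[220:370,270:470]; b=grab_frame('top')[180:300,310:470]
cv2.imwrite('pics/s3.png',np.hstack([cv2.resize(a,(400,300),interpolation=2),cv2.resize(b,(400,300),interpolation=2)]))"
```

```text
clock 9.42 tcp [ 5.136e-01 -1.000e-04  1.677e-01] psi -2.972 F [ 0.7  0.4 -0.7] grip 0.0853 0.0
tool shift [0.0399 0.2448 0.0076] turn units [-0.01  0.02 -5.27] q [-0.2   0.29  0.1   2.01 -0.04  0.85  1.65]
tab px [337.5 319.1] area 65 rendered 77.9
minus bay(side) [ 0.00156457 -0.00054893]
```

View pics/s3.png

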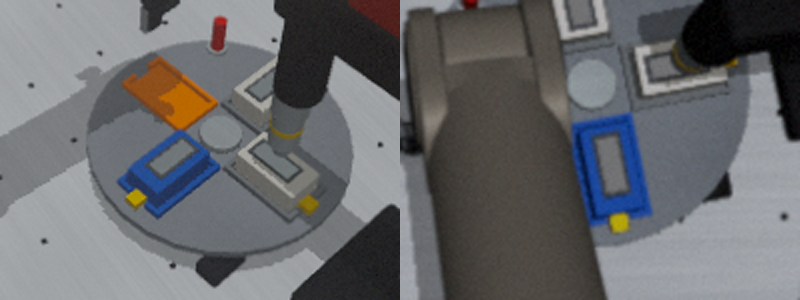

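The crops show blue seated flat in its bay, level with the white ones, with its yellow tab in the outer gap at side pixel (337,319). Next is orange.

Request:
apply_moves(moves=[[0,0,0,0.005,0.0306,0,1],[0,0,0,0.005,0.0306,0,1],[0,0,0,0.005,0.0306,0,1],[0,0,0,0.005,0.0306,0,1],[0,0,0,0.005,0.0306,0,1],[0,0,0,0.005,0.0306,0,1],[0,0,0,0.005,0.0306,0,1],[0,0,0,0.005,0.0306,0,1]])

```text
clock: 10.23
tcp_pos: [0.4322, 0.233, 0.1667]
orientation: [-0.264, 3.13, -0.001]
contact_force: [0.5, -0.2, -0.5]
grip_width: 0.0854
gripper_force: 0.0
```

Request:
apply_moves(moves=[[0,0,-0.9,0,0,0,1],[0,0,-0.9,0,0,0.01,1],[0,0,-0.9,0,0,0.015,1],[0,0,-0.9,0,0,0.015,1],[0,0,-0.9,0,0,0.015,1],[0,0,-0.77,0,0,0.015,1],[0,0,0,0,0,0,1],[0,0,0,0,0,0,1]])

```text
clock: 10.9
tcp_pos: [0.4324, 0.2317, 0.0962]
orientation: [1.103, -2.94, 0.001]
contact_force: [0.9, -0.1, 1.2]
grip_width: 0.0856
gripper_force: 0.0
```

```bash
python3 -c "
from h import *
go(.433,.234,.012,3.863)"
```

```text
clock 10.9 tcp [0.4324 0.2317 0.0962] psi -2.423 F [ 0.9 -0.1  1.2] grip 0.0856 0.0
tool shift [-0.0021  0.0013  0.0842] turn units [-0.   -0.02 -0.03] q [-0.51  0.37 -0.13  2.1   0.08  0.68  1.6 ]
```

Request:
apply_moves(moves=[[0,0,0,-0.002,0.001,0.02,1],[0,0,0,0,0,0.02,1],[0,0,0,0,0,0.02,1],[0,0,0,0,0,0.016,1],[0,0,0,0,0,0.008,1],[0,0,0,0,0,0,1],[0,0,0,0,0,0,-1],[0,0,0,0,0,0,-1]])

```text
clock: 11.57
tcp_pos: [0.4341, 0.2357, 0.0135]
orientation: [-1.108, 2.938, 0.0]
contact_force: [0.4, -0.0, 0.7]
grip_width: 0.0636
gripper_force: 0.0
```

Request:
apply_moves(moves=[[0,0,0,0,0,0,-1],[0,0,0,0,0,0,-1],[0,0,0,0,0,0,-1],[0,0,0,0,0,0,-1],[0,0,0,0,0,0,-1],[0,0,0,0,0,0,-1],[0,0,0,0,0,0,-1],[0,0,0,0,0,0,-1]])

```text
clock: 12.23
tcp_pos: [0.434, 0.2357, 0.0136]
orientation: [-1.109, 2.937, 0.001]
contact_force: [-0.5, -0.9, 6.7]
grip_width: 0.0449
gripper_force: 50.9
```

```bash
python3 -c "
from h import *
go(.5603,-.0328,.16,1.743)"
```

```text
clock 12.23 tcp [0.434  0.2357 0.0136] psi -2.42 F [-0.5 -0.9  6.7] grip 0.0449 50.875834822654724
tool shift [ 0.0823 -0.285  -0.1464] turn units [2.000e-02 2.000e-02 2.025e+01] q [-0.53  0.52 -0.11  2.13  0.12  0.5   1.56]
```

Request:
apply_moves(moves=[[0,0,0,0,0,-0.01,-1],[0,0,0,0,0,-0.025,-1],[0,0,0.95,0,0,-0.025,-1],[0,0,0.95,0,0,-0.025,-1],[0,0,0.95,0,0,-0.025,-1],[0,0,0.95,0,0,-0.02,-1],[0,0,0.95,0,0,-0.02,-1],[0,0,0.95,0,0,0,-1]])

```text
clock: 12.9
tcp_pos: [0.4349, 0.2366, 0.1671]
orientation: [-0.188, 3.13, 0.007]
contact_force: [0.6, 0.5, -0.9]
grip_width: 0.0449
gripper_force: 52.1
```

Request:
apply_moves(moves=[[0,0,0.95,0,0,0,-1],[0,0,0.95,0,0,0,-1],[0,0,0.95,0,0,0,-1],[0,0,0.95,0,0,0,-1],[0,0,0.95,0,0,0,-1],[0,0,0.95,0,0,0,-1],[0,0,0.95,0,0,0,-1],[0,0,0.95,0,0,0,-1]])

```text
clock: 13.57
tcp_pos: [0.4328, 0.2352, 0.1631]
orientation: [-1.041, -2.964, -0.001]
contact_force: [0.9, 0.0, -1.6]
grip_width: 0.0451
gripper_force: 52.0
```

Request:
apply_moves(moves=[[0,0,0.95,0,0,0,-1],[0,0,0.95,0,0,0,-1],[0,0,0.95,0,0,0,-1],[0,0,0.95,0,0,0,-1],[0,0,0.95,0,0,0,-1],[0,0,0.95,0,0,0,-1],[0,0,0.95,0,0,0,-1],[0,0,0.3,0,0,0,-1]])

```text
clock: 14.23
tcp_pos: [0.4327, 0.2353, 0.1631]
orientation: [-2.027, -2.399, -0.001]
contact_force: [0.3, 0.0, -1.3]
grip_width: 0.045
gripper_force: 52.0
```

```bash
python3 -c "
from h import *
go(.5603,-.0328,.16,1.743)"
```

```text
clock 14.23 tcp [0.4327 0.2353 0.1631] psi 1.738 F [ 0.3  0.  -1.3] grip 0.045 51.99727177619934
tool shift [-0.2856  0.0811  0.0028] turn units [-0.   -0.01 -0.05] q [-0.86  0.27  0.27  2.07 -0.1   0.82 -0.36]
```

Request:
apply_moves(moves=[[0,0,0,-0.0238,0.0068,0,-1],[0,0,0,-0.0238,0.0068,0,-1],[0,0,0,-0.0238,0.0068,0,-1],[0,0,0,-0.0238,0.0068,0,-1],[0,0,0,-0.0238,0.0068,0,-1],[0,0,0,-0.0238,0.0068,0,-1],[0,0,0,-0.0238,0.0068,0,-1],[0,0,0,-0.0238,0.0068,0,-1]])

```text
clock: 14.9
tcp_pos: [0.5194, 0.0561, 0.1632]
orientation: [-2.021, -2.404, -0.002]
contact_force: [-0.3, 0.2, -1.6]
grip_width: 0.0446
gripper_force: 52.0
```

Request:
apply_moves(moves=[[0,0,0,-0.0238,0.0068,0,-1],[0,0,0,-0.0238,0.0068,0,-1],[0,0,0,-0.0238,0.0066,0,-1],[0,0,0,-0.0238,0.0066,0,-1],[0,0,0,0,0,0.02,-1],[0,0,0,0,0,0.02,-1],[0,0,0,0,0,0.015,-1],[0,0,0,0,0,0,-1]])

```text
clock: 15.57
tcp_pos: [0.5597, -0.0318, 0.1052]
orientation: [-2.019, -2.401, 0.004]
contact_force: [-0.4, 0.2, -1.8]
grip_width: 0.0448
gripper_force: 51.9
```

```bash
python3 -c "
from h import *
go(.5603,-.0328,.06,1.743)
a=grab_frame('side')[200:350,270:470]; b=grab_frame('top')[160:280,290:450]
cv2.imwrite('pics/s4.png',np.hstack([cv2.resize(a,(400,300),interpolation=2),cv2.resize(b,(400,300),interpolation=2)]))
o=telemetry.get_obs(); R=Ro.from_rotvec(o['orientation']).as_matrix(); yaw=np.arctan2(R[1,0],R[0,0])
for c,b in(('side',[.56022,-.0306]),('top',[.56044,-.0339])):
  t=o['tcp_pos']+R[:,0]*.05; uv=proj(t,c)[0]
  p=tabpos(uv,yaw,o['tcp_pos'][2]-.0136,c); print(c,'minus bay',R[:2,:2].T@(p-b), 'minus tcp',R[:2,:2].T@(p-o['tcp_pos'][:2]))
"
```

```text
clock 15.57 tcp [ 0.5597 -0.0318  0.1052] psi 1.743 F [-0.4  0.2 -1.8] grip 0.0448 51.90435290336609
tool shift [-0.0011  0.0006  0.0452] turn units [-0.05 -0.01  0.  ] q [-0.33  0.47  0.35  1.96 -0.23  0.76  0.33]
tab px [337.5 319.1] area 65 rendered 86.2
side minus bay [-0.1528337  -0.15647615] minus tcp [-0.15121553 -0.15782869]
tab px [329.4 219.2] area 52 rendered 59.3
top minus bay [0.00477321 0.00376347] minus tcp [0.00310262 0.00206108]
```

View pics/s4.png

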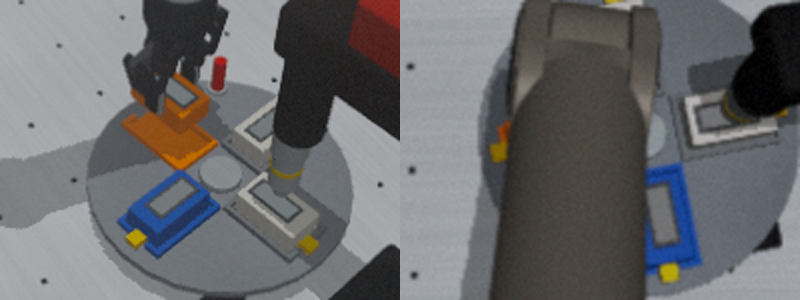

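The crops show the orange cassette level above its bay. Its tab points outward in the top view at about (329,219) and is hidden by the finger in the side view. It stands about 4 mm too far out, so I correct that and go down to just above the walls.

Request:
apply_moves(moves=[[0,0,0,-0.002,0,0.01,-1],[0,0,0,-0.002,0,0.01,-1],[0,0,0,0,0,0.008,-1],[0,0,0,0,0,0.005,-1],[0,0,0,0,0,0.003,-1],[0,0,0,0,0,0,-1],[0,0,0,0,0,0,-1],[0,0,0,0,0,0,-1]])

```text
clock: 16.43
tcp_pos: [0.5631, -0.0361, 0.0715]
orientation: [2.022, 2.404, 0.0]
contact_force: [0.3, -0.3, -1.0]
grip_width: 0.0451
gripper_force: 52.0
```

```bash
python3 -c "
from h import *
go(.5603,-.0328,.06,1.743)
a=grab_frame('side')[215:305,310:430]; b=grab_frame('top')[190:250,310:390]
cv2.imwrite('pics/s5.png',np.hstack([cv2.resize(a,(400,300),interpolation=2),cv2.resize(b,(400,300),interpolation=2)]))
o=telemetry.get_obs(); R=Ro.from_rotvec(o['orientation']).as_matrix(); yaw=np.arctan2(R[1,0],R[0,0])
for c,b in(('top',[.56044,-.0339]),):
  t=o['tcp_pos']+R[:,0]*.05; uv=proj(t,c)[0]
  p=tabpos(uv,yaw,o['tcp_pos'][2]-.0136,c); print(c,'minus bay',R[:2,:2].T@(p-b), 'minus tcp',R[:2,:2].T@(p-o['tcp_pos'][:2]))
"
```

```text
clock 16.43 tcp [ 0.5631 -0.0361  0.0715] psi 1.743 F [ 0.3 -0.3 -1. ] grip 0.0451 52.01468110084534
tool shift [ 0.0037 -0.0022  0.0115] turn units [0. 0. 0.] q [-0.3   0.52  0.33  1.97 -0.25  0.69  0.36]
tab px [330.5 221.8] area 39 rendered 55.8
top minus bay [0.00172888 0.00251645] minus tcp [0.00430674 0.00018635]
```

View pics/s5.png

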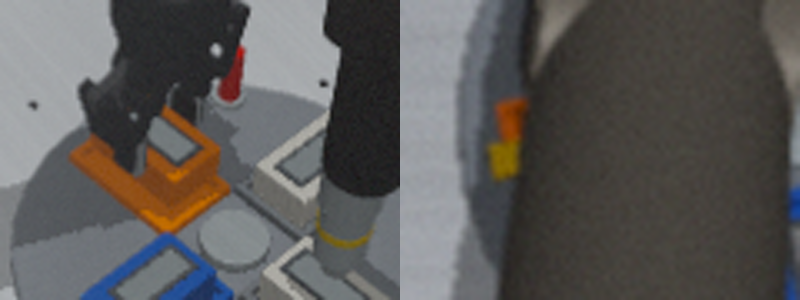

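The crops show orange hanging just above its walls with the tab visible at top (330,222), partly behind the arm. Sideways it needs about −2 mm in tool y.

Request:
apply_moves(moves=[[0,0,0,0.0007,-0.0022,0,-1],[0,0,0,0,0,0.003,-1],[0,0,0,0,0,0.003,-1],[0,0,0,0,0,0.002,-1],[0,0,0,0,0,0.002,-1],[0,0,0,0,0,0,-1],[0,0,0,0,0,0,-1],[0,0,0,0,0,0,-1]])

```text
clock: 17.25
tcp_pos: [0.5606, -0.0358, 0.0613]
orientation: [2.022, 2.405, -0.0]
contact_force: [0.8, 0.2, -1.1]
grip_width: 0.0447
gripper_force: 52.0
```

```bash
python3 -c "
from h import *
go(.5603,-.0328,.0575,1.743)"
```

```text
clock 17.25 tcp [ 0.5606 -0.0358  0.0613] psi 1.743 F [ 0.8  0.2 -1.1] grip 0.0447 52.01519072055817
tool shift [0.003  0.0002 0.0038] turn units [0. 0. 0.] q [-0.3   0.53  0.32  1.98 -0.26  0.67  0.36]
```

Request:
apply_moves(moves=[[0,0,0,0.0003,0,0.001,-1],[0,0,0,0,0,0.001,-1],[0,0,0,0,0,0.001,-1],[0,0,0,0,0,0.001,-1],[0,0,0,0,0,0.0005,-1],[0,0,0,0,0,0.0005,-1],[0,0,0,0,0,0,-1],[0,0,0,0,0,0,-1]])

```text
clock: 17.92
tcp_pos: [0.5606, -0.0354, 0.0576]
orientation: [-2.022, -2.404, -0.001]
contact_force: [-4.9, 1.2, 14.0]
grip_width: 0.0448
gripper_force: 53.7
```

Request:
apply_moves(moves=[[0,0,0,0,0,-0.0005,-1],[0,0,0,0,0,0,0.2],[0,0,0,0,0,0,0.5],[0,0,0,0,0,0,0.7],[0,0,0,0,0,0,0.7],[0,0,0,0,0,0,0.7],[0,0,0,0,0,-0.005,0.7],[0,0,0,0,0,-0.01,0.7]])

```text
clock: 18.58
tcp_pos: [0.5596, -0.0355, 0.0713]
orientation: [-2.021, -2.403, 0.003]
contact_force: [1.1, 0.8, -0.6]
grip_width: 0.0726
gripper_force: 0.0
```

Request:
apply_moves(moves=[[0,0,0,0,0,-0.02,0.7],[0,0,0,0,0,-0.03,1],[0,0,0,0,0,-0.03,1],[0,0,0,0,0,-0.03,1],[0,0,0,0.03,0,0,1],[0,0,0,0.03,0,0,1],[0,0,0,0.03,0,0,1],[0,0,0,0.03,0,0,1]])

```text
clock: 19.25
tcp_pos: [0.5398, 0.0838, 0.1832]
orientation: [2.022, 2.403, 0.002]
contact_force: [0.4, 0.7, 0.4]
grip_width: 0.0851
gripper_force: 0.0
```

```bash
python3 -c "
from h import *
go(.6515,-.003,.08,1.743)
a=grab_frame('side')[200:350,270:470]; b=grab_frame('top')[160:280,310:470]
cv2.imwrite('pics/s6.png',np.hstack([cv2.resize(a,(400,300),interpolation=2),cv2.resize(b,(400,300),interpolation=2)]))
"
```

```text
clock 19.25 tcp [0.5398 0.0838 0.1832] psi 1.743 F [0.4 0.7 0.4] grip 0.0851 0.0
tool shift [-0.1047  0.095   0.1033] turn units [ 0.02 -0.   -0.  ] q [-0.56  0.33  0.36  1.93 -0.15  0.9   0.04]
```

View pics/s6.png

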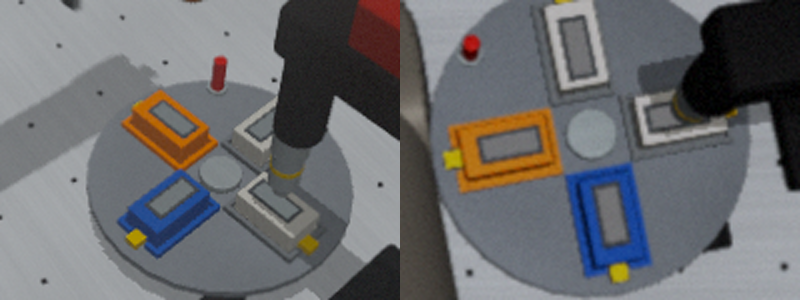

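Both cassettes lie flat with their tabs in the gaps: the blue tab is at crop-right (619,272), the orange tab at (452,158), and the knob at (470,47). Now for the knob.

Request:
apply_moves(moves=[[0,0,0,-0.0175,0.0158,0,0],[0,0,0,-0.0175,0.0158,0,0],[0,0,0,-0.0175,0.0158,0,0],[0,0,0,-0.0175,0.0158,0,0],[0,0,0,-0.0175,0.0158,0,0],[0,0,0,-0.0175,0.0158,0,0],[0,0,0,0,0,0.02,0],[0,0,0,0,0,0.02,0]])

```text
clock: 20.02
tcp_pos: [0.6535, -0.0071, 0.1434]
orientation: [2.023, 2.398, 0.003]
contact_force: [-0.6, 0.2, -0.3]
grip_width: 0.0426
gripper_force: 0.0
```

```bash
python3 -c "
from h import *
go(.6517,-.0025,.062,1.743)"
```

```text
clock 20.02 tcp [ 0.6535 -0.0071  0.1434] psi 1.74 F [-0.6  0.2 -0.3] grip 0.0426 0.0
tool shift [ 0.005  -0.0014  0.0814] turn units [ 0.04  0.02 -0.03] q [-0.34  0.55  0.36  1.71 -0.23  0.92  0.28]
```

Request:
apply_moves(moves=[[0,0,0,0.005,-0.0015,0.01,0],[0,0,0,0,0,0.015,0],[0,0,0,0,0,0.015,0],[0,0,0,0,0,0.015,0],[0,0,0,0,0,0.015,0],[0,0,0,0,0,0.01,0],[0,0,0,0,0,0,0],[0,0,0,0,0,0,-0.4]], grip_force=25)

```text
clock: 20.68
tcp_pos: [0.6488, 0.0004, 0.062]
orientation: [-2.021, -2.405, 0.001]
contact_force: [0.9, 0.5, 0.7]
grip_width: 0.0317
gripper_force: 0.0
```

```bash
python3 -c "
from h import *
go(.6517,-.0025,.062,1.743)"
```

```text
clock 20.68 tcp [6.488e-01 4.000e-04 6.200e-02] psi 1.744 F [0.9 0.5 0.7] grip 0.0317 0.0
tool shift [-0.0033  0.0024  0.    ] turn units [-0. -0.  0.] q [-0.32  0.64  0.32  1.76 -0.27  0.78  0.3 ]
```

Request:
apply_moves(moves=[[0,0,0,-0.003,0.002,0,-0.4],[0,0,0,0,0,0,-0.6],[0,0,0,0,0,0,-1],[0,0,0,0,0,0,-1],[0,0,0,0,0,0,-1],[0,0,0,0,0,0,-1],[0,0,0,0,0,0,-1],[0,0,0,0,0,0,-1]])

```text
clock: 21.35
tcp_pos: [0.6517, -0.0033, 0.063]
orientation: [2.022, 2.403, 0.0]
contact_force: [-2.6, -2.3, 6.0]
grip_width: 0.0149
gripper_force: 24.5
```

```bash
python3 -c "
from h import *
go(.6517,-.0025,.062,1.743)"
```

```text
clock 21.35 tcp [ 0.6517 -0.0033  0.063 ] psi 1.743 F [-2.6 -2.3  6. ] grip 0.0149 24.48416143655777
tool shift [0.0008 0.0002 0.001 ] turn units [ 0.01  0.01 -0.  ] q [-0.32  0.65  0.32  1.76 -0.27  0.78  0.31]
```

Knob held. Now the arc.

Request:
apply_moves(moves=[[0,0,0,0.006,-0.0065,0,-1],[0,0,0,0.0056,-0.0068,0,-1],[0,0,0,0.0052,-0.0072,0,-1],[0,0,0,0.0047,-0.0075,0,-1],[0,0,0,0.0042,-0.0078,0,-1],[0,0,0,0.0036,-0.008,0,-1],[0,0,0,0.0031,-0.0083,0,-1],[0,0,0,0.0026,-0.0084,0,-1]])

```text
clock: 22.02
tcp_pos: [0.587, 0.0249, 0.0629]
orientation: [2.018, 2.406, 0.008]
contact_force: [3.6, 8.1, 5.6]
grip_width: 0.0152
gripper_force: 26.4
```

```bash
python3 -c "
from h import *
go(.6517,-.0025,.062,1.743)
t=telemetry.get_obs()['tcp_pos'][:2]-[.574,-.1125]; print(np.hypot(*t),np.arctan2(t[1],t[0])-.957)"
```

```text
clock 22.02 tcp [0.587  0.0249 0.0629] psi 1.746 F [3.6 8.1 5.6] grip 0.0152 26.362695693969727
tool shift [-0.0382  0.059   0.0011] turn units [ 0.04 -0.02  0.03] q [-0.39  0.56  0.32  1.92 -0.26  0.7   0.26]
0.137977234873399 0.5197338136655841
```

Request:
apply_moves(moves=[[0,0,0,0.002,-0.0086,0,-1],[0,0,0,0.0014,-0.0087,0,-1],[0,0,0,0.0009,-0.0088,0,-1],[0,0,0,0.0003,-0.0088,0,-1],[0,0,0,-0.0003,-0.0088,0,-1],[0,0,0,-0.0009,-0.0088,0,-1],[0,0,0,-0.0014,-0.0087,0,-1],[0,0,0,-0.002,-0.0086,0,-1]])

```text
clock: 22.68
tcp_pos: [0.5172, 0.0122, 0.0626]
orientation: [-2.018, -2.407, -0.005]
contact_force: [1.4, 4.0, 6.8]
grip_width: 0.0155
gripper_force: 26.7
```

```bash
python3 -c "
from h import *
go(.4637,-.0348,.062,1.743)
t=telemetry.get_obs()['tcp_pos'][:2]-[.574,-.1125]; print(np.hypot(*t),np.arctan2(t[1],t[0])-.957)"
```

```text
clock 22.68 tcp [0.5172 0.0122 0.0626] psi 1.746 F [1.4 4.  6.8] grip 0.0155 26.689980626106262
tool shift [-0.0369 -0.0608  0.0004] turn units [ 0.02 -0.02  0.03] q [-0.4   0.47  0.32  2.08 -0.25  0.62  0.27]
0.1370020968336712 1.0416917721276095
```

Request:
apply_moves(moves=[[0,0,0,-0.0027,-0.0084,0,-1],[0,0,0,-0.0032,-0.0083,0,-1],[0,0,0,-0.0038,-0.008,0,-1],[0,0,0,-0.0044,-0.0078,0,-1],[0,0,0,-0.0049,-0.0075,0,-1],[0,0,0,-0.0055,-0.0072,0,-1],[0,0,0,-0.0059,-0.0068,0,-1],[0,0,0,-0.0063,-0.0065,0,-1]])

```text
clock: 23.35
tcp_pos: [0.4633, -0.0357, 0.0623]
orientation: [-2.019, -2.406, -0.002]
contact_force: [1.7, 1.1, 7.5]
grip_width: 0.0149
gripper_force: 26.9
```

Request:
apply_moves(moves=[[0,0,0,0,0,0,-1],[0,0,0,0,0,0,-1],[0,0,0,0,0,0,-1],[0,0,0,0,0,0,-1],[0,0,0,0,0,0,-1],[0,0,0,0,0,0,-1],[0,0,0,0,0,0,-1],[0,0,0,0,0,0,-1]])

```text
clock: 24.02
tcp_pos: [0.463, -0.0363, 0.0623]
orientation: [-2.022, -2.403, -0.001]
contact_force: [-1.0, 1.1, 9.6]
grip_width: 0.0153
gripper_force: 27.1
```

```bash
python3 -c "
from h import *
go(.4637,-.0348,.062,1.743)
t=telemetry.get_obs()['tcp_pos'][:2]-[.574,-.1125]; print(np.hypot(*t),np.arctan2(t[1],t[0])-.957)"
```

```text
clock 24.02 tcp [ 0.463  -0.0363  0.0623] psi 1.743 F [-1.   1.1  9.6] grip 0.0153 27.076777517795563
tool shift [0.0014 0.0009 0.0003] turn units [-0.   -0.01 -0.  ] q [-0.33  0.41  0.33  2.2  -0.24  0.57  0.35]
0.13462189002906863 1.5828260962552982
```

Angle is about 1.58 rad, inside the pull-in range. I release (opening only part way), rise and look.

Request:
apply_moves(moves=[[0,0,0,0,0,0,-0.3],[0,0,0,0,0,0,0],[0,0,0,0,0,0,0],[0,0,0,0,0,0,0],[0,0,0,0,0,-0.02,0],[0,0,0,0,0,-0.03,0],[0,0,0,0,0,-0.03,0],[0,0,0,0,0,-0.03,0]])

```text
clock: 24.68
tcp_pos: [0.4629, -0.037, 0.1726]
orientation: [-2.021, -2.404, 0.002]
contact_force: [0.8, 0.4, -0.3]
grip_width: 0.043
gripper_force: 0.0
```

Request:
apply_moves(moves=[[0,0,0,0.025,0,0,0],[0,0,0,0.03,0,0,0],[0,0,0,0.03,0,0,0],[0,0,0,0.03,0,0,0],[0,0,0,0.03,0,0,0],[0,0,0,0.03,0,0,0],[0,0,0,0,0,0,0],[0,0,0,0,0,0,0]])

```text
clock: 25.35
tcp_pos: [0.4331, 0.137, 0.1715]
orientation: [-2.017, -2.408, 0.001]
contact_force: [-0.9, -0.4, 0.2]
grip_width: 0.0432
gripper_force: 0.0
```

```bash
python3 -c "
from h import *
go(.4637,-.0348,.062,1.743)
S_=grab_frame('side'); a=S_[200:350,270:470]; T=grab_frame('top'); b=T[160:280,310:470]
cv2.imwrite('pics/s7.png',np.hstack([cv2.resize(a,(400,300),interpolation=2),cv2.resize(b,(400,300),interpolation=2)]))
h=cv2.cvtColor(T,cv2.COLOR_BGR2HSV); m=((h[...,0]<6)|(h[...,0]>174))&(h[...,1]>150)&(h[...,2]>60)
m[:,320:]&=False if 0 else m[:,320:]; m[:, :315]=0; m[:,400:]=0; m[:200]=0;m[290:]=0; v,u=np.nonzero(m); k=unproj([(u.mean(),v.mean())],'top',.09)[0]; t=k[:2]-[.574,-.1127]; print(len(u),'knob',k,np.arctan2(t[1],t[0])-np.arctan2(.1096,.0773))
ms=cv2.inRange(h,(8,150,80),(24,255,255)); l=cv2.connectedComponents(ms)[1]; q=proj([.494,-.126,.06],'top')[0]; 
i=l[int(q[1])-8:int(q[1])+8,int(q[0])-8:int(q[0])+8]; i=i[i>0]; M=l==np.bincount(i).argmax()
M=cv2.morphologyEx(M.astype(np.uint8),cv2.MORPH_CLOSE,np.ones((15,15)))>0
print(fit({'top':M},[box(-.048,.048,-.031,.031,0,.008),place(BLOCK,0,0,0)],np.array([.494,-.127,-2.969]),.044))
"
```

```text
clock 25.35 tcp [0.4331 0.137  0.1715] psi 1.747 F [-0.9 -0.4  0.2] grip 0.0432 0.0
tool shift [-1.746e-01  1.000e-04  1.095e-01] turn units [-0.01  0.    0.04] q [-0.71  0.19  0.3   2.14 -0.08  0.82 -0.19]
36 knob [ 0.46332271 -0.03505675  0.09      ] 1.5733142328037104
(array([ 0.49438704, -0.12715771, -2.96728213]), np.float64(0.05135685205459595))
```

View pics/s7.png

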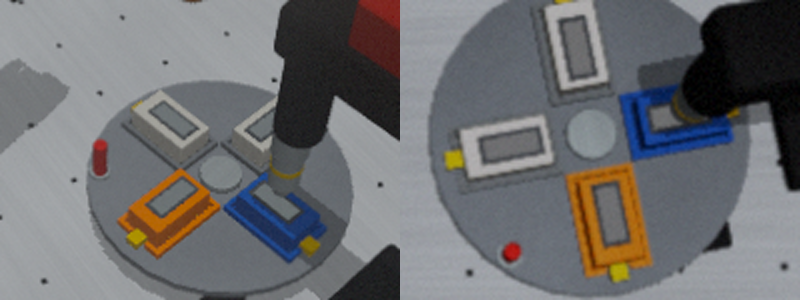

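The stage turned 1.573 rad. Blue stands under the lens and orange is now in the near bay at the same fitted pose blue had there; both are still flat with their tabs outward.

```bash
python3 -c "
from bench import order
print(order.hand_in())"
```

```text
the job is handed in; nothing more can be done
None
```

Both cassettes lie flat in their bays with their tabs outward, and the stage is turned one click counter-clockwise (measured 1.573 rad) so blue stands under the lens; I handed the job in at about 25 s of the 62 s, and no verdict came back.

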